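Shut the marked rinse-water valve under the sliding cover

ROBOT

A 6-joint arm with a two-finger parallel gripper is mounted at the origin on the work surface. World frame = base frame: x ahead of the robot, y to its left, z up, the work surface at z = 0. Lengths are in mm, angles in rad, forces in N, time in s.
With the tool pointing down it reaches from about 350 to 875 mm from the base axis. Payload 4.2 kg.
Tool frame: the origin (TCP) lies on the mounting face of the last link; the fingertips stand 173 mm ahead of it and the grasp point (between the pads) lies grip_point_offset ahead of it (grip_point_offset is the distance from the TCP to the grasp point, in mm); z points along the fingers, y is the line along which they close (so a half turn about z gives the same grasp; the last joint's range is limited). The gripper opens to 85 mm and grips with 20 to 120 N. Pads are 22 mm wide; open, the fingers measure 114 mm over their backs; the gripper's body (76 mm by 85 mm) begins 54 mm behind the grasp point. The pads swing forward as they close: fully open they stand 13 mm farther back than shut.
Start: joints at [1.537, 0.385, 0.008, 0, -1.194, -0.259], TCP at [180.364, 598.388, 404.712] pointing down, gripper open.
Joint ranges: [-3.14, 3.14], [-1.21, 2.06], [-1.07, 1.41], [-3.16, 2.05], [-2.99, -0.16], [-3.1, 3.1]. Speed limits (rad/s): [2.79, 2.79, 3.14, 3.14, 3.14, 3.14].

INTERFACE

Orientations are given as a unit quaternion [x, y, z, w].
In Python, from bench import read_state, get_image, job_done, recognise, place_of, grip_point_offset gives the robot as it stands. The module is installed in compiled form; this text tells all that it offers.
- The arm moves only by the tool carry_out, never from a script. Its arguments are lists of equal length, an entry for each row: "slide": the shift along the tool's x, y, z in m, a list of three; "roll": the turn about the tool's z in degrees; "claw": the finger opening in m, from 0 to 0.0854. A call has 1 to 8 rows; each row is the pose to reach, as a shift and turn from the pose commanded when the call began, along the tool's axes at that moment; what a row does not reach only later rows make up. A row lasts 1/8 s, in which the tool goes at most 62.5 mm and 10.7 degrees, less where a joint would pass 70% of its speed; a pose out of reach is approached as far as the arm can. A call with a gripper value outside its range is refused whole. The fingers move at their own pace and stop on an object; the grip force is fixed at half the most. Time passes only in rows, so rows that repeat a pose let the fingers close. It gives the time, the measured TCP pose, the force, the opening and the grip force at its end, in the units of the state.
- read_state(): the state, without advancing time (a new reading comes with each control period).
- get_image(name): name is "scene" or "top" or "wrist"; returns a dict with "img" (400x640x3 uint8, red, green, blue), "z_map" (400x640 float32, mm along the optical axis (not along the pixel's ray), 0 where there is no reading), "mtx" (3x3 intrinsics, pixels), "world_from_camera" (4x4, takes a point from camera to world coordinates); the wrist camera has in their place "T_tool_cam" (4x4, takes a point from camera to tool coordinates, whose origin is the TCP and whose axes are the flange's). Camera axes: x right, y up, looking along -z (the intrinsics and any distortion apply to the point x, -y, -z); pixel columns grow to the right and rows downward; lengths in mm; the calibration is good to about 2 mm. A picture is of the moment at which its call begins: read the wrist's pose just before it.
- job_done(): hands the job in; it is judged then, once.
Trained networks look in a picture, given as the dict that the camera call returned (one of the last four; its "shot" number tells which), for a name from the list of things; names that differ only in an ending like _2 or _b are one class to them, and where a whole thing is asked for, a point or a joint stands for the part that bears it (a point fixed in the world has none). Each returns a list of dicts, best first, with "conf" (0 to 1); they miss things now and then, are a little off and sometimes report something else, mostly with a low value. They report only what shows in the picture. A call takes as long as a camera call.
- recognise(picture, thing): "at" ([column, row] in pixels, amid what is visible of it).
- place_of(picture, thing): "at" ([column, row] in pixels: a listed point, or the origin of a listed thing).
The state is a dict: "clock": time; "joints": joint angles; "joint_vel": joint speeds; "joint_efforts": joint torques, N m; "position": TCP position; "ee_rot": TCP orientation; "contact_force": force on the tool from outside, world axes, zero at the start; "wrist_torque": the same for the moment, N m; "gripper_width": finger opening in mm; "grasp_force": force on a finger pad.
Only numpy, scipy, OpenCV 4.12 (cv2) and the standard library are available. Lean on these libraries where they do the work, as an engineer would, in place of code of your own. Each camera call takes 0.05 s, during which the arm holds its last target. There are 200 camera calls.

TASK

The tube washer has to be cut off from its rinse water: on the valve box, push the metal cover aside with a fingertip, all the way over onto the blank half, then push the uncovered handle that carries the round disc clockwise (seen from above) until it is fully shut. Slide the cover flat in its track and do not lift it; leave the plain handle and the other things on the bench where they are.

Things in the scene. Friction and masses are not known exactly. Their poses are not given: they have to be found in the camera images.
- valve_box: grey box fixed to the bench, 289 (x) x 280 (y) x 78 mm high, walls 10 mm; at its +y end a shelf 70 mm (y) more, 50 mm high. Origin: centre of the underside without the shelf; z up. Half at y below 0: open valve bay, inside 240 mm (x), y -130 to 0 mm, floor at 12 mm. Half above 0: closed blank deck. The cover's track runs along y, on ledges 66 mm high between guides 78 mm high
- cover: loose aluminium plate, 264 (x) x 125 (y) x 6 mm, about 0.35 kg, on the ledges between the guides, 2 mm play each side, held by friction only (1 to 4 N). It starts over the bay (centre 45 to 66 mm on the -y side of the box's centre) and slides along the box's +y. Origin: centre of its underside; axes as the box's
- rib_top (a point): centre of the top of the cover's upright black rib, to push against: 70 (x) x 14 (y) mm, 30 mm high, in the middle of the plate; this point is 36 mm above the plate's underside and 102 mm above the bench
- deck (a point): centre of the blank deck's top, 65 mm on the +y side of the box's centre, 64 mm above the bench. The cover goes over it until an end wall stops it, the cover's centre then 67 mm on the +y side
- marked_pivot (a point): vertical turning axis of the marked handle, at the handle's mid height, 43 mm above the bench, 23 mm below the cover. It is in either of the bay's two valve places, at x = -60 or +45 mm, y = -100 mm of the box
- marked_tip (a point): free end of the marked handle, 55 mm from its pivot, at mid height. The handle is a straight steel bar 12 mm wide, 14 mm high; on top of it, 42 mm from the pivot, is the mark: a round steel disc 26 mm across, 7 mm high. Below the open bar lies a pipe, its top 31 mm above the bench (the bar's underside is at 36 mm)
- marked_handle (a joint): angle of the marked handle: 0 = open, pointing along the box's +y; grows as it turns clockwise seen from above; 1.571 = fully shut against its stop, pointing along the box's +x. Starts between 0 and 0.3. Stiff by friction (0.1 N m), stays where left
- plain_pivot (a point): turning axis of the other, plain handle: the same bar without a disc, in the other valve place. To be left alone
- plain_tip (a point): free end of the plain handle, 55 mm from its pivot
- plain_handle (a joint): angle of the plain handle, same sense as the marked one, starts between 0 and 0.3. To be left alone
- jar: small jar, 44 mm across, 55 mm high, standing on the box's end shelf; origin under its centre. Bystander
- stopper_a: tube stopper, 18 mm across and high, on the box's end shelf; origin under its centre. Bystander
- stopper_b: tube stopper, 18 mm across and high, on the bench near the bay end of the box; origin under its centre. Bystander
- tube_rack: orange rack 60 x 160 mm with capped tubes, 86 mm high, on the bench beyond the box; origin under its centre. Bystander
- beaker: clear cup, 70 mm across, 70 mm high, on the bench beyond the box; origin under its centre. Bystander
- reagent: white bottle, 54 mm across, 100 mm high, on the bench past the bay end of the box; origin under its centre. Bystander
- tip_box: blue box 80 x 110 mm with clear lid, 47 mm high, on the bench past the bay end of the box; origin under its centre. Bystander

How it is judged:
By the outcome, as a careful person would: the job done as asked, in the order asked, and still so for the second after the job is handed in, with the robot touching nothing.
It also fails if it takes over 45 s, if anything falls off the work surface, if the arm or the gripper's body presses on something with over 40 N, if the wrist force passes 120 N, or if a joint passes its speed limit or range.

## Working session

There is one attempt and no reset: what is moved stays moved. The work goes in short steps, Python scripts to look and compute and a tool call to move; the robot and the scene stay as the last step left them, time stands still between calls to the robot, and variables do not carry over. Pictures are saved under pics/ and viewed, at most 10 in all, crops included, and the job is handed in when it is done.

Besides the shell and the picture viewer there is one more tool, called by a JSON object that holds its "fn" and its "kwargs". carry_out: Moves the arm, as the interface text tells. Its arguments: {"type":"object","properties":{"slide":{"type":"array"},"roll":{"type":"array"},"claw":{"type":"array"}},"required":["slide","roll","claw"]}

```bash
mkdir -p pics
cat > h.py <<'E'
import numpy as np, cv2
from bench import *
from scipy.spatial.transform import Rotation as R
def world(p,uv,z=None,depth=None):
    K=p["mtx"];T=np.array(p["world_from_camera"]) if "world_from_camera" in p else p["T"]
    d=np.array([(uv[0]-K[0][2])/K[0][0],-(uv[1]-K[1][2])/K[1][1],-1.0])
    o=T[:3,3];d=T[:3,:3]@d
    if depth is not None: return o+d*depth
    return o+d*(z-o[2])/d[2]
def save(p,n): cv2.imwrite("pics/"+n,p["img"][:,:,::-1])
E
python3 - <<'E'
from h import *
s=read_state();print({k:np.round(v,3) for k,v in s.items()},grip_point_offset)
for n in("top","scene"):
    p=get_image(n);save(p,n+"0.png");print(n,[k for k in p])
    for t,z in(("valve_box",0),("cover",66),("rib_top",102),("deck",64),("jar",50),("stopper_a",50),("tube_rack",0),("beaker",0),("reagent",0),("tip_box",0)):
        print(t,[(np.round(q["at"]),round(q["conf"],2),np.round(world(p,q["at"],z))) for q in place_of(p,t)[:3]])
E
```

```text
{'clock': np.float64(0.0), 'joints': array([ 1.537e+00,  3.860e-01,  7.000e-03, -1.000e-03, -1.194e+00,
       -2.590e-01]), 'joint_vel': array([-0.   , -0.   , -0.   , -0.001, -0.002,  0.002]), 'joint_efforts': array([-1.0000e-03, -3.9229e+01,  1.8840e+01,  4.1860e+00, -5.0000e-03,
        0.0000e+00]), 'position': array([180.315, 598.221, 403.593]), 'ee_rot': array([ 0.989, -0.146, -0.   ,  0.001]), 'contact_force': array([-0.509,  0.196,  0.059]), 'wrist_torque': array([-0.042, -0.011, -0.006]), 'grasp_force': np.float64(0.0), 'gripper_width': np.float64(85.356)} 154.70000000000002
top ['img', 'z_map', 'mtx', 'world_from_camera', 'shot']
valve_box [(array([324., 208.]), 0.78, array([533.,   5.,   0.])), (array([350., 138.]), 0.67, array([731., -73.,   0.]))]
cover [(array([342., 204.]), 0.88, array([535., -43.,  66.]))]
rib_top [(array([343., 204.]), 0.69, array([534., -43., 102.]))]
deck [(array([302., 213.]), 0.8, array([515.,  65.,  64.]))]
jar [(array([400., 172.]), 0.37, array([ 622., -202.,   50.]))]
stopper_a [(array([266., 242.]), 0.49, array([439., 162.,  50.])), (array([
[... 672 characters left out ...]
)]
rib_top [(array([282., 198.]), 0.79, array([541., -38., 102.]))]
deck [(array([319., 179.]), 0.86, array([516.,  76.,  64.])), (array([368., 169.]), 0.68, array([559., 185.,  64.]))]
jar [(array([368., 168.]), 0.97, array([549., 196.,  50.]))]
stopper_a [(array([327., 148.]), 0.52, array([435., 163.,  50.])), (array([282., 199.]), 0.47, array([504., -19.,  50.])), (array([242., 255.]), 0.43, array([ 577., -165.,   50.]))]
tube_rack [(array([377., 251.]), 0.64, array([713.,  82.,   0.]))]
beaker []
reagent [(array([240., 302.]), 0.68, array([ 638., -212.,    0.])), (array([240., 254.]), 0.34, array([ 539., -156.,    0.]))]
tip_box [(array([192., 256.]), 0.76, array([ 483., -238.,    0.]))]
```

```bash
python3 -c "
import cv2
a=cv2.imread('pics/top0.png')[80:300,200:480];cv2.imwrite('pics/top0c.png',cv2.resize(a,None,fx=2.7,fy=2.7,interpolation=2))"
```

```text
(no output)
```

View pics/top0c.png

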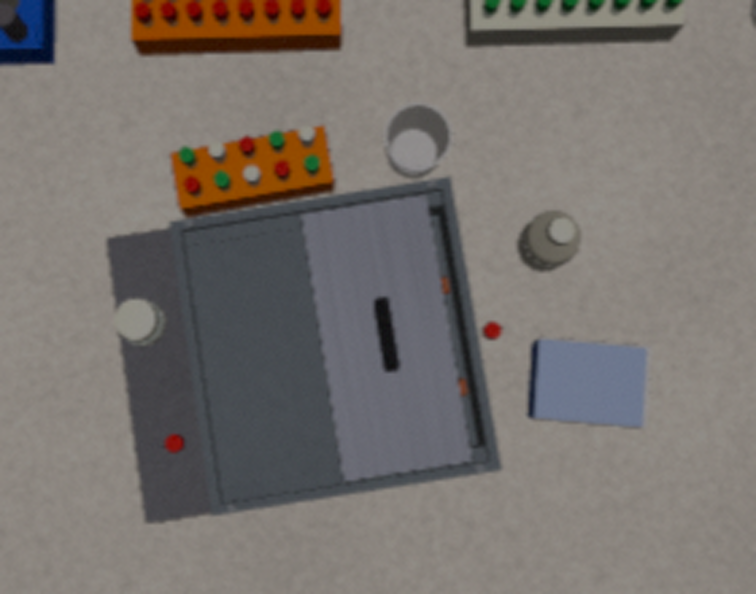

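View pics/scene0.png

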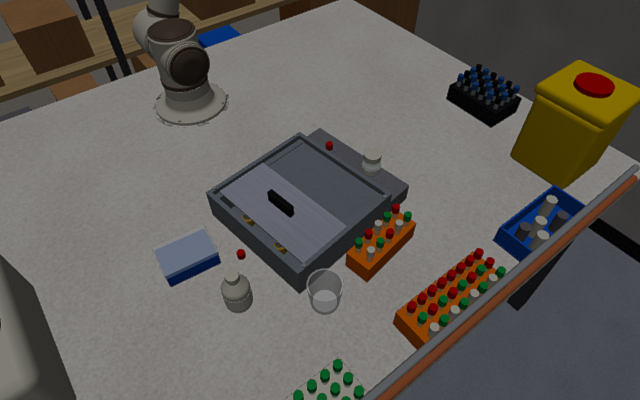

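The top view shows the box, turned about 9°. The bay is on the image right, with the cover over it and the rib at crop (387,334). The jar (138,320) and stopper_a (174,442) are on the shelf, and stopper_b is at (491,330). Next I'll fit the box pose from depth.

```bash
cat >> h.py <<'E'
def cloud(p):
    v,u=np.mgrid[0:400,0:640];K=p["mtx"];D=p["z_map"];T=np.array(p["world_from_camera"]) if "world_from_camera" in p else p["T"]
    P=np.stack([(u-K[0][2])/K[0][0]*D,-(v-K[1][2])/K[1][1]*D,-D],-1)
    W=P@T[:3,:3].T+T[:3,3];W[D==0]=np.nan;return W
def wrist():
    s=read_state();p=get_image("wrist");T=np.eye(4);T[:3,:3]=R.from_quat(s["ee_rot"]).as_matrix();T[:3,3]=s["position"]
    p["T"]=T@np.array(p["T_tool_cam"]);return p,s
E
python3 - <<'E'
from h import *
for n in("top","scene"):
    p=get_image(n);W=cloud(p)
    near=(abs(W[...,0]-530)<190)&(abs(W[...,1])<180)
    z=W[...,2];print(n,p["mtx"][0][0],"table z",np.nanmedian(z[(abs(W[...,0]-400)<40)&(abs(W[...,1]+200)<40)]))
    m=(near&(abs(z-78)<4)).astype(np.uint8)
    k,l,st,_=cv2.connectedComponentsWithStats(m);i=1+np.argmax(st[1:,4])
    pts=W[l==i][:,:2].astype(np.float32);r=cv2.minAreaRect(pts);print(len(pts),r,np.round(cv2.boxPoints(r)).tolist())
    rib=near&(abs(z-102)<8)&(abs(W[...,0]-534)<50)&(abs(W[...,1]+43)<30);print("rib",rib.sum(),np.round(W[rib].mean(0)),cv2.minAreaRect(W[rib][:,:2].astype(np.float32)))
p,s=wrist();save(p,"w0.png")
E
```

```text
top 394.87658879710796 table z 1.4528567613044743
1562 ((529.0789184570312, 9.403839111328125), (289.6429443359375, 280.469482421875), 7.841667175292969) [[366.0, 129.0], [405.0, -149.0], [692.0, -110.0], [653.0, 168.0]]
rib 149 [536. -42. 103.] ((535.6639404296875, -41.987918853759766), (69.3403091430664, 14.062458992004395), 7.273631572723389)
scene 432.8725308225018 table z 0.48937221028313616
2275 ((531.5453491210938, 8.471389770507812), (292.55328369140625, 282.7287292480469), 7.9893012046813965) [[367.0, 128.0], [406.0, -152.0], [696.0, -111.0], [657.0, 169.0]]
rib 217 [543. -45. 101.] ((540.0623779296875, -43.70929718017578), (70.25630950927734, 15.261621475219727), 7.531793117523193)
```

```bash
cat >> h.py <<'E'
B=np.array([530.,9.]);A=np.deg2rad(7.8)
Rb=np.array([[np.cos(A),-np.sin(A)],[np.sin(A),np.cos(A)]])
def b2w(x,y): return B+Rb@[x,y]
def w2b(w): return Rb.T@(np.array(w[:2])-B)
def go(bx,by,tipz,yawbox=0,s=None):
    s=s or read_state();r=R.from_quat(s["ee_rot"]);M=r.as_matrix()
    t=np.array([*b2w(bx,by),tipz+173]);d=M.T@(t-s["position"])
    yaw=np.arctan2(M[1,0],M[0,0]);roll=-np.rad2deg(A+np.deg2rad(yawbox)-yaw);roll=(roll+180)%360-180
    print("slide mm",np.round(d,1),"roll",round(roll,1),"tilt z",np.round(M[:,2],3),"now box",np.round(w2b(s["position"]),1),"tipz",round(s["position"][2]-173,1),"F",np.round(s["contact_force"],1),"t",s["clock"])
E
python3 - <<'E'
from h import *
print(w2b([536,-42]),w2b([540,-43.7]));go(0,-90,200)
E
```

```text
[ -0.97700715 -51.3424333 ] [  2.75526774 -53.56956692]
slide mm [542.3 545.2  31.7] roll -24.6 tilt z [ 0.  0. -1.] now box [-266.4  631.4] tipz 231.7 F [0.7 0.5 1. ] t 1.25
```

View pics/w0.png

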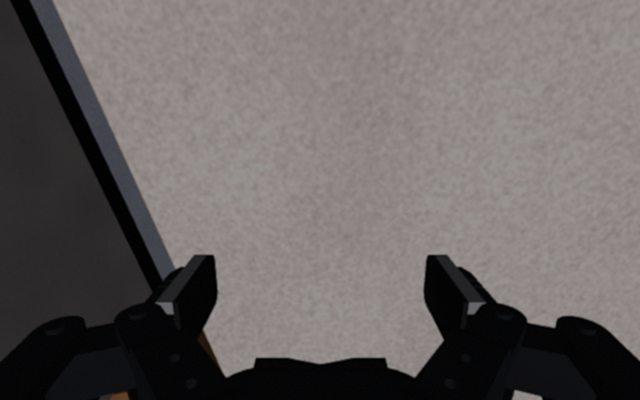

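The wrist view shows only bare bench and the open fingers at (190,290) and (450,290). Now moving to the cover with the fingers closing.

{"fn": "carry_out", "kwargs": {"slide": [[0.04,0.04,0],[0.08,0.08,0],[0.12,0.12,0],[0.16,0.16,0],[0.2,0.2,0],[0.24,0.24,0],[0.28,0.28,0],[0.32,0.32,0]], "roll": [-8,-16,-24.6,-24.6,-24.6,-24.6,-24.6,-24.6], "claw": [0,0,0,0,0,0,0,0]}}

```text
clock: 2.25
position: [394.9, 197.9, 405.2]
ee_rot: [0.998, 0.069, 0.001, -0.0]
contact_force: [0.3, 0.1, 0.4]
gripper_width: -0.1
grasp_force: 0.0
```

```bash
python3 -c "
from h import *
go(0,-90,180)"
```

```text
slide mm [107.9 295.7  52.1] roll 0.1 tilt z [ 0.001  0.001 -1.   ] now box [-108.3  205.5] tipz 232.2 F [0.3 0.1 0.4] t 2.25
```

{"fn": "carry_out", "kwargs": {"slide": [[0.018,0.05,0],[0.036,0.1,0],[0.054,0.15,0],[0.072,0.2,0.01],[0.09,0.25,0.03],[0.108,0.296,0.052],[0.108,0.296,0.052],[0.108,0.296,0.052]], "roll": [0,0,0,0,0,0,0,0], "claw": [0,0,0,0,0,0,0,0]}}

```text
clock: 3.25
position: [541.7, -78.9, 352.8]
ee_rot: [0.998, 0.068, -0.0, 0.0]
contact_force: [-0.3, -0.2, -0.1]
gripper_width: 0.0
grasp_force: 0.0
```

Run:
```python
from h import *
p,s=wrist();save(p,"w1.png");go(0,-90,84,s=s)
for t,z in(("rib_top",102),("cover",66)):
    print(t,[(np.round(q["at"]),round(q["conf"],2),np.round(w2b(world(p,q["at"],z)),1)) for q in place_of(p,t)[:2]])
W=cloud(p);print(np.nanmin(W[...,2]))
```

```text
slide mm [ 0.4  1.3 95.8] roll 0.0 tilt z [-0. -0. -1.] now box [ -0.4 -88.7] tipz 179.8 F [-0.3 -0.2 -0.1] t 3.25
rib_top [(array([267., 204.]), 0.75, array([  1.6, -53.7]))]
cover [(array([272., 192.]), 0.85, array([  0.3, -52.4]))]
-2.7807851110329693
```

View pics/w1.png

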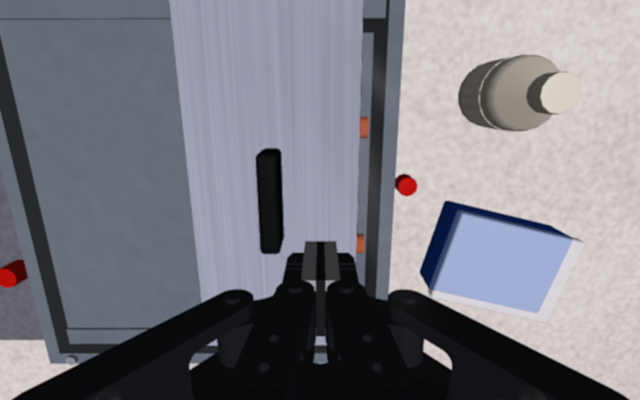

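The wrist view shows the rib at (270,200), clear to the +y side of the closed fingertips (320,260). Descending to 84 mm.

{"fn": "carry_out", "kwargs": {"slide": [[0,0.001,0.04],[0,0.001,0.08],[0,0.001,0.096],[0,0.001,0.096],[0,-0.004,0.096],[0,-0.008,0.096],[0,-0.012,0.096],[0,-0.016,0.096]], "roll": [0,0,0,0,0,0,0,0], "claw": [0,0,0,0,0,0,0,0]}}

```text
clock: 4.4
position: [539.6, -62.9, 257.4]
ee_rot: [0.998, 0.068, 0.001, 0.0]
contact_force: [-0.2, -2.4, 1.7]
gripper_width: -0.2
grasp_force: 1.2
```

{"fn": "carry_out", "kwargs": {"slide": [[0,-0.006,0],[0,-0.012,0],[0,-0.018,0],[0,-0.024,0],[0,-0.03,0],[0,-0.036,0],[0,-0.042,0],[0,-0.048,0]], "roll": [0,0,0,0,0,0,0,0], "claw": [0,0,0,0,0,0,0,0]}}

```text
clock: 5.4
position: [532.9, -15.1, 256.7]
ee_rot: [0.998, 0.068, -0.0, 0.0]
contact_force: [0.7, -3.0, 2.4]
gripper_width: -0.2
grasp_force: 1.4
```

Run:
```python
from h import *
p,s=wrist();go(0,40,84,s=s)
for t,z in(("rib_top",102),("cover",66)):
    print(t,[(np.round(q["at"]),round(q["conf"],2),np.round(w2b(world(p,q["at"],z)),1)) for q in place_of(p,t)[:2]])
p=get_image("top");save(p,"t2.png")
for t,z in(("rib_top",102),("cover",66)):
    print(t,[(np.round(q["at"]),round(q["conf"],2),np.round(w2b(world(p,q["at"],z)),1)) for q in place_of(p,t)[:2]])
```

```text
slide mm [  0.4 -64.3  -0.3] roll 0.0 tilt z [-0. -0. -1.] now box [ -0.4 -24.3] tipz 83.7 F [ 0.7 -3.   2.4] t 5.4
rib_top [(array([266., 282.]), 0.72, array([-1.8, -2.6]))]
cover []
rib_top []
cover [(array([325., 208.]), 0.94, array([-4.9, -4.7])), (array([352., 138.]), 0.65, array([ 171. , -108.5]))]
```

{"fn": "carry_out", "kwargs": {"slide": [[0,-0.008,0],[0,-0.016,0],[0,-0.024,0],[0,-0.032,0],[0,-0.04,0],[0,-0.048,0],[0,-0.056,0],[0,-0.064,0]], "roll": [0,0,0,0,0,0,0,0], "claw": [0,0,0,0,0,0,0,0]}}

```text
clock: 6.7
position: [524.2, 48.5, 256.7]
ee_rot: [0.998, 0.068, -0.0, -0.0]
contact_force: [-0.0, -1.0, -1.3]
gripper_width: 0.3
grasp_force: 0.6
```

{"fn": "carry_out", "kwargs": {"slide": [[0,-0.001,0],[0,-0.002,0],[0,-0.003,0],[0,-0.004,0]], "roll": [0,0,0,0], "claw": [0,0,0,0]}}

```text
clock: 7.2
position: [523.7, 51.7, 256.8]
ee_rot: [0.998, 0.068, 0.0, 0.0]
contact_force: [0.4, -1.5, -1.0]
gripper_width: 0.1
grasp_force: 0.8
```

Not yet at the end wall, so I'm continuing in small steps.

{"fn": "carry_out", "kwargs": {"slide": [[0,-0.001,0],[0,-0.002,0],[0,-0.003,0]], "roll": [0,0,0], "claw": [0,0,0]}}

```text
clock: 7.58
position: [523.5, 54.0, 257.0]
ee_rot: [0.998, 0.068, -0.0, 0.001]
contact_force: [2.5, -8.7, 0.6]
gripper_width: -0.0
grasp_force: 5.0
```

{"fn": "carry_out", "kwargs": {"slide": [[0,-0.001,0],[0,-0.002,0]], "roll": [0,0], "claw": [0,0]}}

```text
clock: 7.82
position: [523.5, 54.8, 257.6]
ee_rot: [0.998, 0.069, -0.0, 0.002]
contact_force: [4.0, -17.0, 4.8]
gripper_width: -0.2
grasp_force: 8.5
```

Run:
```python
from h import *
p,s=wrist();go(0,46,84,s=s)
for t,z in(("rib_top",102),("cover",66)):
    print(t,[(np.round(q["at"]),round(q["conf"],2),np.round(w2b(world(p,q["at"],z)),1)) for q in place_of(p,t)[:2]])
```

```text
slide mm [0.2 0.3 0.6] roll 0.1 tilt z [-0.    -0.004 -1.   ] now box [-0.2 46.3] tipz 84.6 F [  4.  -17.    4.8] t 7.825
rib_top [(array([267., 280.]), 0.74, array([-1.4, 66.8]))]
cover [(array([280., 242.]), 0.8, array([-0.4, 65.3]))]
```

The wall has been reached: force 17 N and cover at +66. Backing off, lifting and looking at the bay.

{"fn": "carry_out", "kwargs": {"slide": [[0,0.014,0],[0,0.014,-0.04],[0,0.014,-0.1],[-0.03,0.05,-0.1],[-0.06,0.09,-0.1],[-0.1,0.12,-0.1],[-0.1,0.12,-0.1],[-0.1,0.12,-0.1]], "roll": [0,0,0,0,0,0,0,0], "claw": [0,0,0,0,0,0,0,0]}}

```text
clock: 8.98
position: [440.6, -75.6, 357.1]
ee_rot: [0.998, 0.068, 0.001, -0.0]
contact_force: [0.2, -0.4, -0.5]
gripper_width: 0.2
grasp_force: 0.0
```

Run:
```python
from h import *
p,s=wrist();save(p,"w3.png");go(0,46,84,s=s)
def rep(p):
  for t,z in(("rib_top",102),("marked_pivot",43),("marked_tip",43),("plain_pivot",43),("plain_tip",43)):
    print(t,[(np.round(q["at"]),round(q["conf"],2),np.round(w2b(world(p,q["at"],z)),1)) for q in place_of(p,t)[:2]])
rep(p);p=get_image("top");print("top");rep(p)
```

```text
slide mm [  99.9 -117.6  100.3] roll 0.0 tilt z [ 0.002  0.001 -1.   ] now box [-100.1  -71.7] tipz 184.1 F [ 0.2 -0.4 -0.5] t 8.975
rib_top [(array([87., 44.]), 0.72, array([ 0.4, 67.3]))]
marked_pivot []
marked_tip [(array([294., 122.]), 0.54, array([-48.5, -50.9])), (array([360., 135.]), 0.46, array([ -59.2, -103.2]))]
plain_pivot [(array([358., 137.]), 0.96, array([ -60.3, -102. ]))]
plain_tip [(array([291., 122.]), 0.91, array([-49.1, -48.2]))]
top
rib_top [(array([298., 210.]), 0.71, array([-0.5, 64.7]))]
marked_pivot [(array([361., 185.]), 0.64, array([  44.3, -112.8]))]
marked_tip [(array([337., 186.]), 0.71, array([ 52.8, -47.1]))]
plain_pivot [(array([366., 225.]), 0.44, array([ -63.4, -106.8]))]
plain_tip [(array([346., 222.]), 0.52, array([-49.1, -57.5]))]
```

View pics/w3.png

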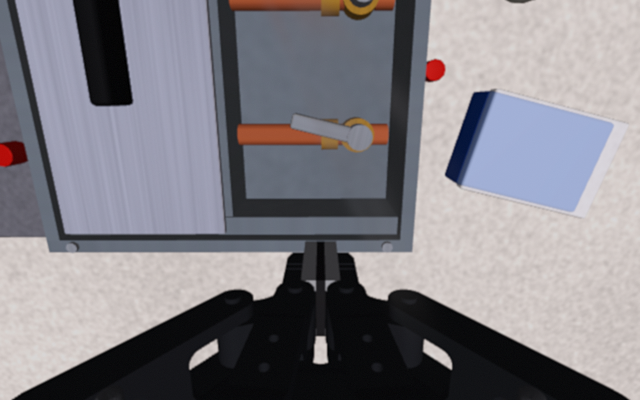

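The wrist view shows the plain handle at the near place: pivot (358,135), tip (293,122). The marked one is at x=+45, out of frame. Moving forward to see it.

{"fn": "carry_out", "kwargs": {"slide": [[0.05,0,0],[0.1,0,0],[0.1,0,0],[0.1,0,0]], "roll": [0,0,0,0], "claw": [0,0,0,0]}}

```text
clock: 10.07
position: [538.9, -62.1, 356.1]
ee_rot: [0.998, 0.068, -0.001, -0.0]
contact_force: [-1.0, -0.3, 0.0]
gripper_width: -0.1
grasp_force: 0.0
```

Run:
```python
from h import *
p,s=wrist();save(p,"w4.png");go(8,-65,70,s=s)
for t,z in(("rib_top",102),("marked_pivot",43),("marked_tip",43),("plain_pivot",43)):
    print(t,[(np.round(q["at"]),round(q["conf"],2),np.round(w2b(world(p,q["at"],z)),1)) for q in place_of(p,t)[:2]])
W=cloud(p);m=abs(W[...,2]-57)<2.5;Wm=W[m][:,:2];b=(Wm-B)@Rb;k=(abs(b[:,0]-55)<40)&(abs(b[:,1]+60)<25);print("disc",k.sum(),b[k].mean(0),b[k].min(0),b[k].max(0))
```

```text
slide mm [  9.1  -6.6 113. ] roll 0.0 tilt z [-0.002  0.    -1.   ] now box [ -0.9 -71.7] tipz 183.1 F [-1.  -0.3  0. ] t 10.075
rib_top [(array([111., 202.]), 0.68, array([ 1.2, 67.9]))]
marked_pivot [(array([357., 130.]), 0.74, array([  43.4, -101.1]))]
marked_tip [(array([291., 113.]), 0.56, array([ 56.5, -48.6]))]
plain_pivot [(array([355., 253.]), 0.83, array([ -63.4, -102.5]))]
disc 922 [ 54.12312236 -61.1468569 ] [ 41.47004728 -73.64287814] [ 66.30662411 -48.8728455 ]
```

View pics/w4.png

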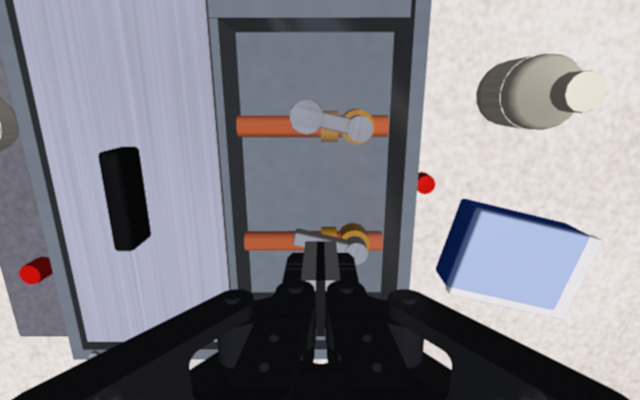

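The wrist view shows the marked handle with its disc at (306,117) and pivot at (358,128), about 0.24 rad. The plain handle is at (297,238) to (357,250). Descending on the -x side of the disc, midway between the handles.

{"fn": "carry_out", "kwargs": {"slide": [[0.011,-0.013,0.02],[0.011,-0.013,0.06],[0.011,-0.013,0.1],[0.011,-0.013,0.12],[0.011,-0.013,0.13],[0.011,-0.013,0.14],[0.011,-0.013,0.14]], "roll": [0,0,0,0,0,0,0], "claw": [0,0,0,0,0,0,0]}}

```text
clock: 11.2
position: [548.4, -47.7, 216.7]
ee_rot: [0.998, 0.068, -0.0, 0.0]
contact_force: [0.5, -0.0, 0.4]
gripper_width: 0.4
grasp_force: 0.0
```

```bash
cat >> h.py <<'E'
P=np.array([44.5,-100.5])
def arc(ths,d,tipz=43,r=42):
    s=read_state();M=R.from_quat(s["ee_rot"]).as_matrix();yaw=np.arctan2(M[1,0],M[0,0])
    print("now",np.round(w2b(s["position"]),1),round(s["position"][2]-173,1),"F",np.round(s["contact_force"],1),"j6",s["joints"][5])
    for th in ths:
        a=np.deg2rad(th);f=P+r*np.array([np.sin(a),np.cos(a)])-d*np.array([np.cos(a),-np.sin(a)])
        t=np.array([*b2w(*f),tipz+173]);print(th,np.round(M.T@(t-s["position"]),1),"roll",round(th-np.rad2deg(A-yaw),1),np.round(f))
E
python3 -c "
from h import *
arc([0,8,16,24,32,40,48],24)"
```

```text
now [ 10.6 -58.7] 43.7 F [ 0.5 -0.   0.4] j6 1.499537761557733
0 [ 9.9 -0.2  0.7] roll 0.0 [ 20. -58.]
8 [16.  -3.1  0.7] roll 8.0 [ 27. -56.]
16 [22.4 -5.2  0.7] roll 16.0 [ 33. -54.]
24 [29.1 -6.3  0.7] roll 24.0 [ 40. -52.]
32 [35.8 -6.5  0.7] roll 32.0 [ 46. -52.]
40 [42.5 -5.8  0.7] roll 40.0 [ 53. -53.]
48 [49.1 -4.1  0.7] roll 48.0 [ 60. -55.]
```

{"fn": "carry_out", "kwargs": {"slide": [[0.01,0,0.0],[0.016,-0.003,0.0],[0.022,-0.005,0.0],[0.029,-0.006,0.0],[0.036,-0.0065,0.0],[0.0425,-0.006,0.0],[0.049,-0.004,0.0]], "roll": [0,8,16,24,32,40,48], "claw": [0,0,0,0,0,0,0]}}

```text
clock: 12.08
position: [596.9, -36.6, 217.4]
ee_rot: [0.938, -0.346, -0.0, -0.0]
contact_force: [-2.6, 2.9, 0.9]
gripper_width: 0.1
grasp_force: 1.6
```

```bash
python3 -c "
from h import *
arc([54,60,66,72,78,84,88],24)"
```

```text
now [ 60.1 -54.2] 44.4 F [-2.6  2.9  0.9] j6 0.6565124921171648
54 [ 4.5 -1.7  1.4] roll 5.8 [ 64. -56.]
60 [ 9.2 -3.6  1.4] roll 11.8 [ 69. -59.]
66 [14.1 -4.9  1.4] roll 17.8 [ 73. -61.]
72 [19.1 -5.7  1.4] roll 23.8 [ 77. -65.]
78 [24.1 -5.9  1.4] roll 29.8 [ 81. -68.]
84 [29.2 -5.7  1.4] roll 35.8 [ 84. -72.]
88 [32.5 -5.2  1.4] roll 39.8 [ 86. -75.]
```

Contact force of about 4 N, as expected for the friction. Continuing.

{"fn": "carry_out", "kwargs": {"slide": [[0.0045,-0.0015,0.001],[0.009,-0.0035,0.001],[0.014,-0.005,0.001],[0.019,-0.0055,0.001],[0.024,-0.006,0.001],[0.029,-0.0055,0.001],[0.0325,-0.005,0.001],[0.0325,-0.005,0.001]], "roll": [6,12,18,24,30,36,40,40], "claw": [0,0,0,0,0,0,0,0]}}

```text
clock: 13.08
position: [625.8, -53.7, 216.7]
ee_rot: [0.765, -0.643, 0.001, -0.001]
contact_force: [1.3, 2.1, 0.4]
gripper_width: 0.2
grasp_force: 1.0
```

```bash
python3 -c "
from h import *
arc([88,90],24);arc([90],20)"
```

```text
now [ 86.4 -75.1] 43.7 F [1.3 2.1 0.4] j6 0.0011161107125824499
88 [-0.1  0.7  0.7] roll 0.1 [ 86. -75.]
90 [ 1.4 -0.1  0.7] roll 2.1 [ 86. -76.]
now [ 86.4 -75.1] 43.7 F [1.3 2.1 0.4] j6 0.0011161107125824499
90 [5.4 0.1 0.7] roll 2.1 [ 86. -80.]
```

Pushing along tool x (box -y) in small steps until it stops.

{"fn": "carry_out", "kwargs": {"slide": [[0.001,0,0],[0.002,0,0],[0.003,0,0]], "roll": [2,2,2], "claw": [0,0,0]}}

```text
clock: 13.45
position: [625.3, -57.0, 216.1]
ee_rot: [0.754, -0.657, 0.0, -0.0]
contact_force: [1.9, 6.4, 1.9]
gripper_width: 0.2
grasp_force: 2.8
```

{"fn": "carry_out", "kwargs": {"slide": [[0.001,0,0],[0.002,0,0]], "roll": [0,0], "claw": [0,0]}}

```text
clock: 13.7
position: [625.4, -57.7, 216.1]
ee_rot: [0.754, -0.657, -0.0, -0.001]
contact_force: [-0.1, 13.0, 3.9]
gripper_width: -0.1
grasp_force: 6.3
```

Hard stop felt at 13 N. Backing off, lifting and looking.

{"fn": "carry_out", "kwargs": {"slide": [[-0.008,0,0],[-0.015,0,0],[-0.015,0,-0.03],[-0.015,0,-0.08],[-0.03,0.01,-0.13],[-0.07,0.03,-0.14],[-0.09,0.04,-0.14],[-0.09,0.04,-0.14]], "roll": [0,0,0,0,0,0,0,0], "claw": [0,0,0,0,0,0,0,0]}}

```text
clock: 14.7
position: [572.3, 25.2, 355.9]
ee_rot: [0.754, -0.657, -0.0, 0.001]
contact_force: [0.4, 0.2, 0.0]
gripper_width: 0.2
grasp_force: 0.0
```

Run:
```python
from h import *
p,s=wrist();save(p,"w5.png");go(0,0,150,s=s)
for t,z in(("marked_pivot",43),("marked_tip",43),("plain_pivot",43),("plain_tip",43)):
    print(t,[(np.round(q["at"]),round(q["conf"],2),np.round(w2b(world(p,q["at"],z)),1)) for q in place_of(p,t)[:2]])
W=cloud(p);b=np.dstack([(W[...,:2]-B)@Rb,W[...,2]])
k=(abs(b[...,2]-57)<2.5)&(abs(b[...,0]-70)<45)&(abs(b[...,1]+85)<40);print("disc",k.sum(),b[k].mean(0),b[k].min(0),b[k].max(0))
p=get_image("top");print([np.round(w2b(world(p,q["at"],102)),1) for q in place_of(p,"rib_top")])
```

```text
slide mm [10.2 44.1 32.9] roll -89.9 tilt z [-0.001 -0.    -1.   ] now box [44.1 10.3] tipz 182.9 F [0.4 0.2 0. ] t 14.7
marked_pivot [(array([437., 115.]), 0.22, array([-48.4, -47. ]))]
marked_tip [(array([247.,  36.]), 0.74, array([  98.1, -103.3]))]
plain_pivot [(array([459.,  43.]), 0.69, array([-60.2, -99.4]))]
plain_tip [(array([435., 113.]), 0.9, array([-46.7, -48.3]))]
disc 1123 [  86.49988742 -101.33625224   57.62629994] [  73.99248189 -114.0502318    54.5291853 ] [ 99.32541792 -88.74185957  59.4820332 ]
[array([-4.9, 63. ]), array([  -9.1, -152.6])]
```

View pics/w5.png

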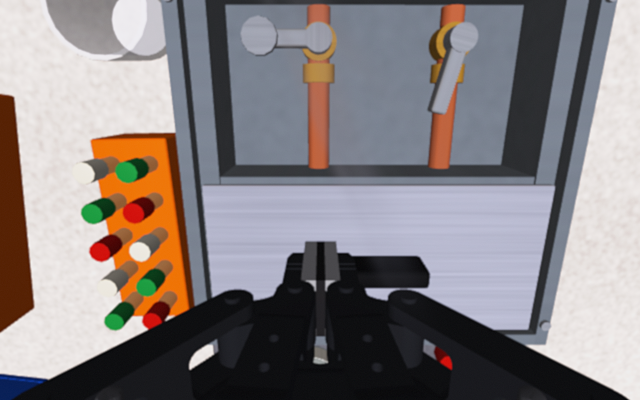

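The view shows the marked handle square to its pipe: disc (259,36), pivot (318,38), at box (86.5,-101), which is about 90°. The plain handle hasn't moved and the cover is fully on the blank half (67–68 mm measured after the push). Handing in.

```bash
python3 -c "
from bench import *
print(job_done())"
```

```text
the job is handed in; nothing more can be done
None
```

The cover is slid fully onto the blank half, the disc-marked handle is turned clockwise to its stop, and the plain handle was left alone; the job was handed in after about 15 s on the robot's clock, with no verdict returned.

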